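# Press the label holder home behind the lip of the display board

## Robot

A 6-joint arm with a two-finger parallel gripper is mounted at the origin on a cart in front of the work surface, level with it; the furniture and walls round the work are solid. World frame = base frame: x ahead of the robot, y to its left, z up, the work surface at z = 0. Lengths are in m, angles in degrees, forces in N, time in s.
With the tool pointing down it reaches from about 0.35 to 0.875 m from the base axis. Payload 4.2 kg.
Tool frame: the origin (TCP) lies midway between the tips of the shut fingers; the grasp point (between the pads) lies 19 mm behind it; z points along the fingers, y is the line along which they close (so a half turn about z gives the same grasp; the last joint's range is limited). The gripper opens to 87 mm and grips with 3 to 60 N. Pads are 19 mm wide; open, the fingers measure 117 mm over their backs; the gripper's body (75 mm by 190 mm) begins 51 mm behind the grasp point.
Start: joints at [-62.246, 22.042, 0.453, 0, -68.411, -14.817], TCP at [0.14, -0.609, 0.223] pointing down, gripper open.
Joint ranges: [-179.83, 179.83], [-69.29, 118.12], [-61.27, 80.66], [-181.25, 117.63], [-171.15, -9.14], [-177.46, 177.46]. Speed limits (degrees/s): [159.86, 159.86, 180, 180, 180, 180].

## Interface

Orientations are given as a 3x3 rotation matrix whose columns are the frame's x, y, z axes.
In Python, from station import sense, capture, camera_params, finish_job gives the robot as it stands.
- The arm moves only by the tool drive_tool, never from a script. Its argument "rows" is a list of rows, each an object of numbers: "tx", "ty", "tz": the shift along the tool's x, y, z in cm; "ax", "ay", "az": the turn, a rotation vector about the tool's x, y, z in rad; "claw": the finger opening in cm, from 0 to 8.7. In form: [{"tx": .., "ty": .., "tz": .., "ax": .., "ay": .., "az": .., "claw": ..}, ...]. A call has 1 to 10 rows; each row shifts and turns the commanded pose from where the row before left it, along the tool's axes as they then stand; what a row does not reach is not made up. A row lasts 1/12 s, in which the tool goes at most 41.7 mm and 7.16 degrees, less where a joint would pass 70% of its speed; a pose out of reach is approached as far as the arm can. A call with a gripper value outside its range is refused whole. The fingers move at their own pace and stop on an object; the grip force is fixed at half the most. Time passes only in rows, so rows that do not move let the fingers close. It gives the time, the measured TCP pose, the force, the opening and the grip force at its end, in the units of the state.
- sense(): the state, without advancing time (a new reading comes with each control period).
- capture(name): name is "scene" or "top" or "wrist"; returns (picture, depth): 400x640x3 uint8, red, green, blue; 400x640 float32, m along the optical axis (not along the pixel's ray), 0 where there is no reading.
- camera_params(name): a dict with "intrinsics" (3x3 intrinsics, pixels), "k1" (the pictures are not rectified: a ray, as slopes to the right and down, at radius r is drawn at 1 + k1 r^2 times it, then the intrinsics apply), "R" (3x3) and "t" (3): a world point X has camera coordinates R X + t; the wrist camera has in their place "tool_from_camera" (4x4, takes a point from camera to tool coordinates, whose origin is the TCP and whose axes are the flange's). Camera axes: x right, y down, z forward; pixel columns grow to the right and rows downward; lengths in m; the calibration is good to about 2 mm. A picture is of the moment at which its call begins: read the wrist's pose just before it. camera_params takes no time and is no camera call.
- finish_job(): hands the job in; it is judged then, once.
The state is a dict: "time_s": time; "joints": joint angles; "joint_velocities": joint speeds; "effort": joint torques, N m; "tcp_pos": TCP position; "ee_rot": TCP orientation; "wrist_force": force on the tool from outside, world axes, zero at the start; "moment": the same for the moment, N m; "gripper_width": opening from 0.0 (shut) to 1.0 (fully open); "gripper_force": force on a finger pad.
Only numpy, scipy, OpenCV 4.12 (cv2) and the standard library are available. Lean on these libraries where they do the work, as an engineer would, in place of code of your own. Each camera call takes 0.05 s, during which the arm holds its last target. There are 200 camera calls.

## Task

Turn the keeper on the display board clockwise until it clicks past its detent and clears the slot, then take the wide label holder from the stand and push it down behind the board's lip by feel until it is fully home on the slot's floor, either face forward. The spring strip below pushes it back up, so finish still gripping it and pressing it home: the program ends while holding. Leave the narrow holder, spectacles, tape and screwdriver where they are.

Things in the scene. Friction and masses are not known exactly. Their poses are not given: they have to be found in the camera images.
- rail: Fixed display board, top 40 mm high, with an aluminium lip along its front. Origin on the table under the middle of the slot; x from lip back over the board (to +120 mm), y along the slot, z up. Slot between lip and board: x +-4 mm, y +-45 mm, flared to 16 mm wide at the top; lip top at z 43 mm; fixed floor at z 14 mm (home: holder's underside there). Keeper housing at y +85 mm.
- slot_mouth (a point): Middle of the slot's mouth, 40 mm above the table, fixed to the board (axes as rail).
- keeper (a joint): Steel arm pivoting about the vertical at rail x 0, y +85 mm, z 45-50 mm. 0 (starts 0 to 0.06): arm points along rail -y and bars the last 22 mm of the slot's +y end. Grows clockwise from above; the arm swings to the front. A sprung ball inside resists with up to 0.11 N m and springs it back; past about 0.75 rad it clicks over and drives the arm on to 1.1 rad or more (stop 1.25): slot clear.
- keeper_grip (a point): On the keeper's pivot axis, 71 mm above the table, in its black grip bar: 12 mm thick (this point's x), 36 mm long (its y, in line with the arm), from 50 to 81 mm above the table. Grip it across the thickness, fingertips no lower than 52 mm (the arm is below). Axes turn with the keeper; z up.
- spring_strip (a joint): Spring strip in the bottom of the slot; value is how far it is pressed down, m. 0: its top is 20 mm above the table; 0.006: level with the fixed floor of the slot, holder home. It gives 2.7 N at the start of its travel and 8 N at home; a holder merely dropped in rests on it at 0.
- holder: Wide label holder, grey, 60 g +-30 %, upright in either slot of the stand. Origin mid-underside, x through its thickness, y along its width, z up. Blade 80 mm wide, 5 mm thick, z 0-35 mm; card frame above it 80 mm wide, 8 mm thick, z 34-74 mm, with a paper card in a thin bezel on the -x face (up to 10 mm over all). Grip the card frame across its thickness.
- spare: The narrow label holder, same shape and height but 48 mm wide, in the other slot of the stand; stays there. Origin in the middle of its underside.
- stand: Fixed wooden stand, 130 x 106 mm, 26 mm high, with two parallel slots along its y axis at x = -30 and +30 mm, each 8 mm wide, 90 mm long, 20 mm deep (floor at 6 mm). Origin at the centre of its underside. Holders are lifted straight up out of it.
- glasses: Folded spectacle frame, 69 x 140 x 51 mm, lying on the display board behind the slot (loose). Origin at the centre of its underside.
- tape: Roll of tape lying flat, 96 mm across, 24 mm high (loose). Origin at the centre of its underside.
- driver: Small red-handled screwdriver, 112 mm long, 13 mm thick, lying on the table in front of the display board (loose). Origin at the centre of its underside.
Things that resemble listed ones, but are neither listed nor needed, are in the scene too. What is shaped like the holder but purple or red is not meant.

How it is judged:
By the outcome, as a careful person would: the job done as asked, in the order asked, and still so for the second after the job is handed in, while the arm keeps its last pose, push and grip.
It also fails if it takes over 53 s, if anything falls off the work surface, if the arm or the gripper's body presses on something with over 40 N, if the wrist force passes 120 N, or if a joint passes its speed limit or range.

## Working session

There is one attempt and no reset: what is moved stays moved. The work goes in short steps, Python scripts to look and compute and a tool call to move; the robot and the scene stay as the last step left them, time stands still between calls to the robot, and variables do not carry over. Pictures are saved under pics/ and viewed, at most 10 in all, crops included, and the job is handed in when it is done.

Besides the shell and the picture viewer there is one more tool, called in YAML: its name, and indented under it one key for each argument. drive_tool: Moves the arm, as the interface text tells. Its arguments: {"type":"object","properties":{"rows":{"type":"array"}},"required":["rows"]}

```bash
mkdir -p pics
cat > h.py <<'E'
import numpy as np, cv2
from station import sense, capture, camera_params, finish_job
def cam(name, s=None):
    p=camera_params(name); K=np.array(p["intrinsics"]); k1=p["k1"]
    if name=="wrist":
        T=np.array(p["tool_from_camera"]); R=np.array(s["ee_rot"]); 
        Rc=R@T[:3,:3]; c=R@T[:3,3]+np.array(s["tcp_pos"])
    else:
        R=np.array(p["R"]); Rc=R.T; c=-R.T@np.array(p["t"])
    return K,k1,Rc,c
def rays(C,uv):
    K,k1,Rc,c=C
    uv=np.atleast_2d(np.array(uv,float))
    d=np.stack([(uv[:,0]-K[0,2])/K[0,0],(uv[:,1]-K[1,2])/K[1,1]],1)
    x=d.copy()
    for _ in range(20): x=d/(1+k1*(x**2).sum(1,keepdims=True))
    return np.c_[x,np.ones(len(x))]
def onplane(C,uv,z):
    r=rays(C,uv)@C[2].T; c=C[3]
    return c+r*((z-c[2])/r[:,2])[:,None]
def cloud(C,depth):
    h,w=depth.shape; u,v=np.meshgrid(np.arange(w),np.arange(h))
    r=rays(C,np.c_[u.ravel(),v.ravel()])*depth.reshape(-1,1)
    return (r@C[2].T+C[3]).reshape(h,w,3)
E
python3 - <<'E'
from h import *
s=sense();print(s)
for n in("scene","top"):
    C=cam(n); im,d=capture(n); print(n,C[3],C[0][0,0],C[1]); cv2.imwrite(f"pics/{n}0.png",im[:,:,::-1]); np.savez(f"{n}0.npz",im=im,P=cloud(C,d),d=d)
E
```

```text
{'time_s': 0.0, 'joints': array([-6.22460506e+01,  2.20920894e+01,  3.79363207e-01, -2.88181842e-02,
       -6.84101936e+01, -1.48165330e+01]), 'joint_velocities': array([ 0.06964562, -0.08782535,  0.01659214, -0.02615043,  0.05824183,
        0.07506308]), 'effort': array([ 9.58508717e-04, -3.90664816e+01,  1.87403619e+01,  4.21975181e+00,
        1.09643143e-02, -1.88203589e-04]), 'tcp_pos': array([ 0.13981278, -0.6085455 ,  0.2214432 ]), 'ee_rot': array([[-9.74656698e-01, -2.23705115e-01, -5.85138107e-04],
       [-2.23705860e-01,  9.74654405e-01,  2.11629300e-03],
       [ 9.68818633e-05,  2.19355798e-03, -9.99997589e-01]]), 'wrist_force': array([-0.08785063, -0.09222752, -0.05914816]), 'moment': array([-0.05848283,  0.04424739, -0.03388633]), 'gripper_force': 0.0, 'gripper_width': 1.004306746768503}
scene [-0.25616213  1.0069184   0.71491711] 427.6922721837062 -0.10871762467572672
top [0.21344596 0.34363728 1.42889372] 464.3516902687655 -0.07179031826235278
```

View pics/top0.png

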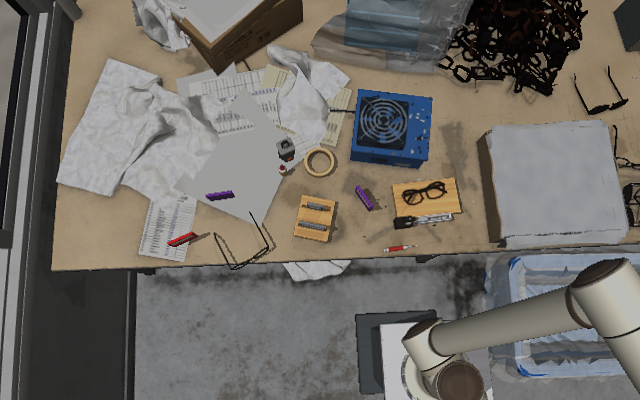

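View pics/scene0.png

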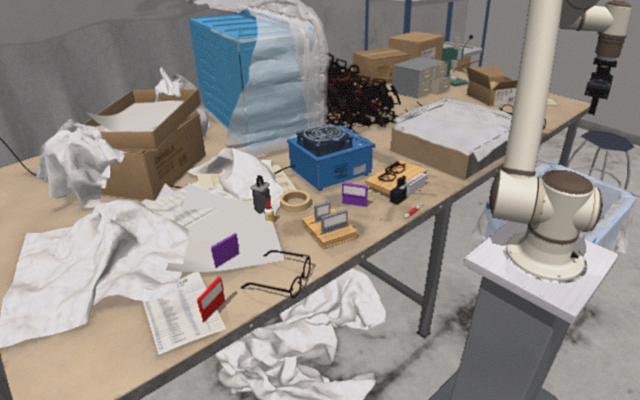

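The top view shows the stand at about (315,217), the board at (425,200) with the keeper housing at (403,223), the tape at (320,162) and the screwdriver at (400,248). I'll zoom in and measure.

Run:
```python
from h import *
a=np.load("top0.npz"); im=a["im"];P=a["P"]
c=im[175:260,285:475]; cv2.imwrite("pics/topc.png",cv2.resize(c,None,fx=4.2,fy=4.2,interpolation=cv2.INTER_CUBIC)[:,:,::-1])
b=np.load("scene0.npz")["im"][155:255,280:450]; cv2.imwrite("pics/scenec.png",cv2.resize(b,None,fx=4.5,fy=4.5,interpolation=cv2.INTER_CUBIC)[:,:,::-1])
C=cam("top")
for uv in [(315,217),(425,195),(403,223),(400,248),(320,162)]: print(uv,P[uv[1],uv[0]],onplane(C,uv,0.04)[0])
```

```text
(315, 217) [0.48064393 0.34012539 0.02848195] [0.47844629 0.34015427 0.04      ]
(425, 195) [ 0.53126096 -0.00178449  0.04099743] [ 0.53148936 -0.00203273  0.04      ]
(403, 223) [0.446563   0.07477258 0.04488997] [0.44738665 0.07382262 0.04      ]
(400, 248) [0.37474783 0.08480361 0.01469473] [0.37186154 0.0894351  0.04      ]
(320, 162) [ 0.6661751   0.31581879 -0.00289712] [0.65261112 0.31665225 0.04      ]
```

View pics/topc.png

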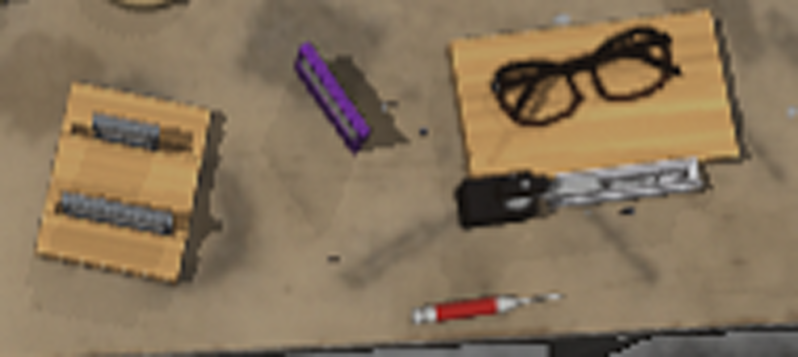

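View pics/scenec.png

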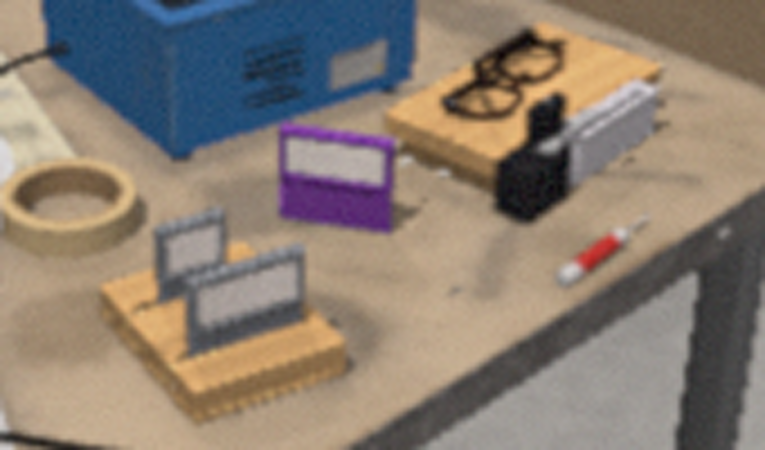

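The wide holder is the front one in the stand, centred at about (312,226) in the top view. The keeper's grip is at about (406,221). I'm setting out for the keeper.

drive_tool:
  rows:
    - {"tx":-2.25,"ty":3.0,"tz":-0.4}
    - {"tx":-2.25,"ty":3.0,"tz":-0.4}
    - {"tx":-2.25,"ty":3.0,"tz":-0.4}
    - {"tx":-2.25,"ty":3.0,"tz":-0.4}
    - {"tx":-2.25,"ty":3.0,"tz":-0.4}
    - {"tx":-2.25,"ty":3.0}
    - {"tx":-2.25,"ty":3.0}
    - {"tx":-2.25,"ty":3.0}
    - {"tx":-2.25,"ty":3.0}
    - {"tx":-2.25,"ty":3.0}

```text
invalid input at $.rows[0]: expected keys tx, ty, tz, ax, ay, az, claw
```

drive_tool:
  rows:
    - {"tx":-2.25,"ty":3.0}
    - {"tx":-2.25,"ty":3.0}
    - {"tx":-2.25,"ty":3.0}
    - {"tx":-2.25,"ty":3.0}
    - {"tx":-2.25,"ty":3.0}
    - {"tx":-2.25,"ty":3.0}
    - {"tx":-2.25,"ty":3.0}
    - {"tx":-2.25,"ty":3.0}
    - {"tx":-2.25,"ty":3.0}
    - {"tx":-2.25,"ty":3.0}

```text
invalid input at $.rows[0]: expected keys tx, ty, tz, ax, ay, az, claw
```

drive_tool:
  rows:
    - {"az":-0.118}
    - {"az":-0.118}
    - {"az":-0.118}
    - {"az":-0.118}
    - {"az":-0.118}
    - {"az":-0.118}
    - {"az":-0.118}
    - {"az":-0.118}
    - {"az":-0.118}
    - {"az":-0.118}

```text
invalid input at $.rows[0]: expected keys tx, ty, tz, ax, ay, az, claw
```

drive_tool:
  rows:
    - {"az":-0.118}
    - {"az":-0.118}
    - {}

```text
invalid input at $.rows[0]: expected keys tx, ty, tz, ax, ay, az, claw
```

Run:
```python
from h import *
s=sense();C=cam("wrist",s); im,d=capture("wrist")
print(camera_params("wrist")["tool_from_camera"],C[0][0,0],s["joints"],s["tcp_pos"],s["ee_rot"])
P=cloud(C,d);np.savez("w1.npz",im=im,P=P,d=d); cv2.imwrite("pics/w1.png",im[:,:,::-1])
```

```text
[[-6.42490339e-04 -9.61532558e-01 -2.74690238e-01  7.52277793e-02]
 [ 9.99999233e-01 -3.26963247e-04 -1.19445103e-03  5.36101189e-04]
 [ 1.05868995e-03 -2.74690794e-01  9.61532031e-01 -1.61290208e-01]
 [ 0.00000000e+00  0.00000000e+00  0.00000000e+00  1.00000000e+00]] 340.5763317726734 [-6.22475243e+01  2.20868333e+01  3.87230294e-01 -2.55165507e-02
 -6.84125875e+01 -1.48164774e+01] [ 0.13980518 -0.60859968  0.22156087] [[-9.74657467e-01 -2.23701867e-01 -5.45300746e-04]
 [-2.23702509e-01  9.74655570e-01  1.92564815e-03]
 [ 1.00709323e-04  1.99883249e-03 -9.99997997e-01]]
```

View pics/w1.png

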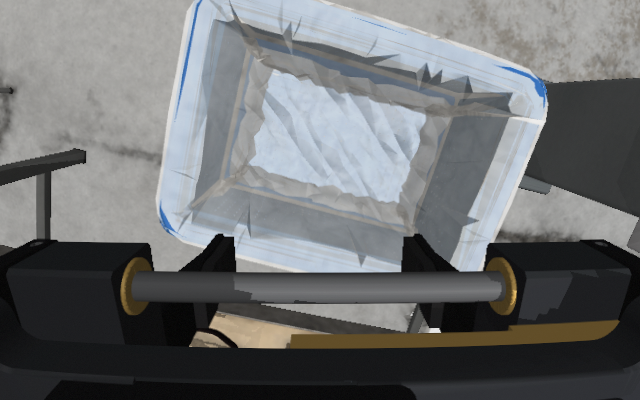

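All keys are needed in every row. The picture shows only the floor tray, so I'm resending the moves.

drive_tool:
  rows:
    - {"tx":-2.25,"ty":3.0,"tz":-0.4,"ax":0,"ay":0,"az":0,"claw":8.7}
    - {"tx":-2.25,"ty":3.0,"tz":-0.4,"ax":0,"ay":0,"az":0,"claw":8.7}
    - {"tx":-2.25,"ty":3.0,"tz":-0.4,"ax":0,"ay":0,"az":0,"claw":8.7}
    - {"tx":-2.25,"ty":3.0,"tz":-0.4,"ax":0,"ay":0,"az":0,"claw":8.7}
    - {"tx":-2.25,"ty":3.0,"tz":-0.4,"ax":0,"ay":0,"az":0,"claw":8.7}
    - {"tx":-2.25,"ty":3.0,"tz":0,"ax":0,"ay":0,"az":0,"claw":8.7}
    - {"tx":-2.25,"ty":3.0,"tz":0,"ax":0,"ay":0,"az":0,"claw":8.7}
    - {"tx":-2.25,"ty":3.0,"tz":0,"ax":0,"ay":0,"az":0,"claw":8.7}
    - {"tx":-2.25,"ty":3.0,"tz":0,"ax":0,"ay":0,"az":0,"claw":8.7}
    - {"tx":-2.25,"ty":3.0,"tz":0,"ax":0,"ay":0,"az":0,"claw":8.7}

```text
time_s: 0.98
tcp_pos: [0.2921, -0.2646, 0.2425]
ee_rot: [[-0.975, -0.223, 0.0], [-0.223, 0.975, 0.0], [-0.0, 0.0, -1.0]]
wrist_force: [0.6, -0.6, 1.0]
gripper_width: 1.0
gripper_force: 0.0
```

drive_tool:
  rows:
    - {"tx":-2.25,"ty":3.0,"tz":0,"ax":0,"ay":0,"az":0,"claw":8.7}
    - {"tx":-2.25,"ty":3.0,"tz":0,"ax":0,"ay":0,"az":0,"claw":8.7}
    - {"tx":-2.25,"ty":3.0,"tz":0,"ax":0,"ay":0,"az":0,"claw":8.7}
    - {"tx":-2.25,"ty":3.0,"tz":0,"ax":0,"ay":0,"az":0,"claw":8.7}
    - {"tx":-2.25,"ty":3.0,"tz":0,"ax":0,"ay":0,"az":0,"claw":8.7}
    - {"tx":-2.25,"ty":3.0,"tz":0,"ax":0,"ay":0,"az":0,"claw":8.7}
    - {"tx":-2.25,"ty":3.0,"tz":0,"ax":0,"ay":0,"az":0,"claw":8.7}
    - {"tx":-2.25,"ty":3.0,"tz":0,"ax":0,"ay":0,"az":0,"claw":8.7}
    - {"tx":-2.25,"ty":3.0,"tz":0,"ax":0,"ay":0,"az":0,"claw":8.7}
    - {"tx":-2.25,"ty":3.0,"tz":0,"ax":0,"ay":0,"az":0,"claw":8.7}

```text
time_s: 1.82
tcp_pos: [0.4443, 0.0783, 0.2426]
ee_rot: [[-0.974, -0.225, 0.0], [-0.225, 0.974, 0.0], [-0.0, 0.0, -1.0]]
wrist_force: [1.1, -0.6, 0.7]
gripper_width: 1.001
gripper_force: 0.0
```

drive_tool:
  rows:
    - {"tx":0,"ty":0,"tz":0,"ax":0,"ay":0,"az":-0.118,"claw":8.7}
    - {"tx":0,"ty":0,"tz":0,"ax":0,"ay":0,"az":-0.118,"claw":8.7}
    - {"tx":0,"ty":0,"tz":0,"ax":0,"ay":0,"az":-0.118,"claw":8.7}
    - {"tx":0,"ty":0,"tz":0,"ax":0,"ay":0,"az":-0.118,"claw":8.7}
    - {"tx":0,"ty":0,"tz":0,"ax":0,"ay":0,"az":-0.118,"claw":8.7}
    - {"tx":0,"ty":0,"tz":0,"ax":0,"ay":0,"az":-0.118,"claw":8.7}
    - {"tx":0,"ty":0,"tz":0,"ax":0,"ay":0,"az":-0.118,"claw":8.7}
    - {"tx":0,"ty":0,"tz":0,"ax":0,"ay":0,"az":-0.118,"claw":8.7}
    - {"tx":0,"ty":0,"tz":0,"ax":0,"ay":0,"az":-0.118,"claw":8.7}
    - {"tx":0,"ty":0,"tz":0,"ax":0,"ay":0,"az":-0.118,"claw":8.7}

```text
time_s: 2.65
tcp_pos: [0.4439, 0.0763, 0.2423]
ee_rot: [[-0.159, -0.987, -0.001], [-0.987, 0.159, -0.0], [0.0, 0.001, -1.0]]
wrist_force: [-0.6, -0.5, -0.0]
gripper_width: 0.999
gripper_force: 0.0
```

drive_tool:
  rows:
    - {"tx":0,"ty":0,"tz":0,"ax":0,"ay":0,"az":-0.118,"claw":8.7}
    - {"tx":0,"ty":0,"tz":0,"ax":0,"ay":0,"az":-0.118,"claw":8.7}
    - {"tx":0,"ty":0,"tz":0,"ax":0,"ay":0,"az":0,"claw":8.7}

```text
time_s: 2.9
tcp_pos: [0.444, 0.0764, 0.2424]
ee_rot: [[0.073, -0.997, -0.0], [-0.997, -0.073, -0.0], [0.0, 0.0, -1.0]]
wrist_force: [1.1, 0.4, 0.6]
gripper_width: 0.999
gripper_force: 0.0
```

Run:
```python
from h import *
s=sense();C=cam("wrist",s); im,d=capture("wrist")
print(s["joints"],s["tcp_pos"])
P=cloud(C,d);np.savez("w2.npz",im=im,P=P,d=d); cv2.imwrite("pics/w2.png",im[:,:,::-1])
```

```text
[ 3.05269226e+01  3.83245197e+00 -2.07388256e+01 -9.45082533e-03
 -6.54502356e+01 -2.63447515e+01] [0.44399392 0.07635289 0.24235585]
```

View pics/w2.png

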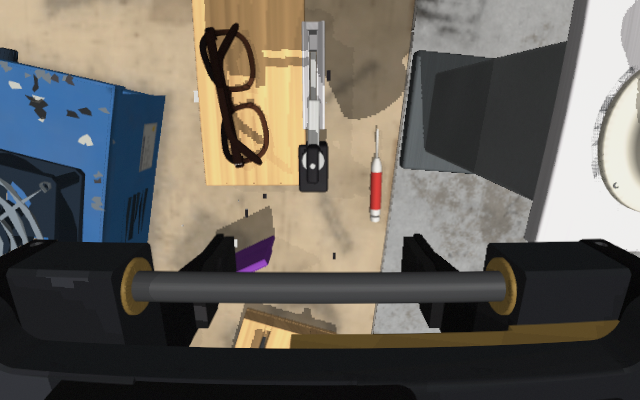

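The wrist view shows the board with the keeper housing at about (313,168), the arm pointing up the image along the slot (columns 303–325), and the lip on the right. Now measuring with depth.

```bash
python3 - <<'E'
from h import *
a=np.load("w2.npz"); im=a["im"].astype(int);P=a["P"];z=P[...,2]
def comp(m,seed=None):
    n,l,st,ce=cv2.connectedComponentsWithStats(m.astype(np.uint8),connectivity=8)
    i=l[seed[1],seed[0]] if seed else 1+st[1:,4].argmax()
    return l==i
roi=np.zeros(z.shape,bool); roi[10:215,190:345]=True
bar=roi&(z>.070)&(z<.09); bar[:,:290]=False
v=P[bar]; print("bar",bar.sum(),v.mean(0),v.min(0),v.max(0)); r=cv2.minAreaRect((v[:,:2]*1000).astype(np.float32)); print(r)
ys,xs=np.where(bar); print(xs.min(),xs.max(),ys.min(),ys.max())
brown=roi&(abs(z-.04)<.006)&(im[...,0]>150)&(im[...,0]-im[...,2]>60)
v=P[brown]; r=cv2.minAreaRect((v[:,:2]*1000).astype(np.float32)); print("board",brown.sum(),r,cv2.boxPoints(r), np.median(v[:,2]))
hs=roi&(z>.03)&(z<.06)&(im.max(2)<70); hs[:,:290]=False;hs[:138]=False
v=P[hs]; r=cv2.minAreaRect((v[:,:2]*1000).astype(np.float32)); print("housing",hs.sum(),r,cv2.boxPoints(r))
for row in range(15,215,6):
    print(row,[(c,int(z[row,c]*1000)) for c in range(296,336,2)], )
E
python3 - <<'E'
import cv2;i=cv2.imread('pics/w2.png')[10:200,270:350];cv2.imwrite('pics/w2c.png',cv2.resize(i,None,fx=3.1,fy=3.1,interpolation=cv2.INTER_CUBIC))
E
```

```text
bar 443 [0.45089929 0.05880737 0.07961146] [0.44443698 0.04176787 0.07001685] [0.45718348 0.0778761  0.0823447 ]
((450.801513671875, 59.679725646972656), (10.790631294250488, 35.89942932128906), 3.6521124839782715)
307 318 146 183
board 13217 ((519.6392822265625, 3.9572296142578125), (111.891845703125, 179.80076599121094), 4.352982521057129) [[457.03125   89.351944]
 [470.67822  -89.93016 ]
 [582.2473   -81.437485]
 [568.60034   97.84462 ]] 0.03925811184430472
housing 733 ((450.35186767578125, 68.13175964355469), (30.451162338256836, 52.83687210083008), 3.3891100883483887) [[433.59116   93.603905]
 [436.7147    40.859444]
 [467.11258   42.659615]
 [463.98904   95.404076]]
15 [(296, 40), (298, 39), (300, 39), (302, 38), (304, 35), (306, 0), (308, -1), (310, 0), (312, -2), (314, 0), (316, -1), (318, -1), (320, -2), (322, 0), (324, -1), (326, 0), (328, 0), (330, 0), (332, 0), (334, 0)]
21 [(296, 39), (298, 38), (300, 39), (302, 39), (304, 36), (306, 0), (308, 0), (310, 0), (312, -1), (314, 0), (316, 0), (318, 0), (320, 0), (322, 42), (324, 42), (326, 403), (328, 0), (330, -1), (332, -1)
[... 6369 characters left out ...]
24, -1), (326, -1), (328, 0), (330, 0), (332, -1), (334, -1)]
201 [(296, 0), (298, 0), (300, 0), (302, 0), (304, -1), (306, -1), (308, 0), (310, 0), (312, -1), (314, -1), (316, 0), (318, -1), (320, 0), (322, -1), (324, 0), (326, -1), (328, 0), (330, -1), (332, -1), (334, 0)]
207 [(296, 0), (298, 0), (300, 0), (302, -1), (304, 0), (306, 0), (308, 0), (310, 0), (312, 0), (314, 0), (316, -1), (318, 0), (320, -1), (322, -1), (324, -1), (326, 0), (328, -2), (330, 0), (332, 0), (334, -2)]
213 [(296, 0), (298, 0), (300, -2), (302, -1), (304, 0), (306, 0), (308, 0), (310, -1), (312, 0), (314, 0), (316, 0), (318, -1), (320, -1), (322, -1), (324, -2), (326, 0), (328, 0), (330, 0), (332, -1), (334, 0)]
```

View pics/w2c.png

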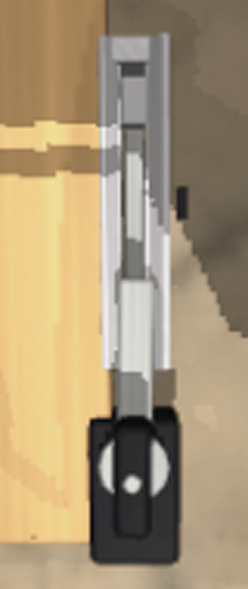

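The keeper pivot is at (0.451, 0.0595) and the rail yaw is about 4.3°. Next I descend with the claw partly closed, so the glasses aren't touched, and grip.

drive_tool:
  rows:
    - {"tx":1.75,"ty":-0.55,"tz":1,"ax":0,"ay":0,"az":0,"claw":4}
    - {"tx":0,"ty":0,"tz":3.3,"ax":0,"ay":0,"az":0,"claw":4}
    - {"tx":0,"ty":0,"tz":3.3,"ax":0,"ay":0,"az":0,"claw":4}
    - {"tx":0,"ty":0,"tz":3.0,"ax":0,"ay":0,"az":0,"claw":4}
    - {"tx":0,"ty":0,"tz":0,"ax":0,"ay":0,"az":0,"claw":4}
    - {"tx":0,"ty":0,"tz":0,"ax":0,"ay":0,"az":0,"claw":4}

```text
time_s: 3.45
tcp_pos: [0.4504, 0.0589, 0.136]
ee_rot: [[0.069, -0.998, -0.003], [-0.998, -0.069, -0.002], [0.002, 0.003, -1.0]]
wrist_force: [-0.7, -0.2, 0.5]
gripper_width: 0.632
gripper_force: 0.0
```

drive_tool:
  rows:
    - {"tx":0,"ty":0,"tz":3.0,"ax":0,"ay":0,"az":0,"claw":4}
    - {"tx":0,"ty":0,"tz":2.5,"ax":0,"ay":0,"az":0,"claw":4}
    - {"tx":0,"ty":0,"tz":1.7,"ax":0,"ay":0,"az":0,"claw":4}
    - {"tx":0,"ty":0,"tz":0.8,"ax":0,"ay":0,"az":0,"claw":4}
    - {"tx":0,"ty":0,"tz":0,"ax":0,"ay":0,"az":0,"claw":4}
    - {"tx":0,"ty":0,"tz":0,"ax":0,"ay":0,"az":0,"claw":0.5}
    - {"tx":0,"ty":0,"tz":0,"ax":0,"ay":0,"az":0,"claw":0.5}
    - {"tx":0,"ty":0,"tz":0,"ax":0,"ay":0,"az":0,"claw":0.5}
    - {"tx":0,"ty":0,"tz":0,"ax":0,"ay":0,"az":0,"claw":0.5}
    - {"tx":0,"ty":0,"tz":0,"ax":0,"ay":0,"az":0,"claw":0.5}

```text
time_s: 4.28
tcp_pos: [0.4514, 0.0595, 0.0573]
ee_rot: [[0.071, -0.997, 0.001], [-0.997, -0.071, 0.001], [-0.001, -0.002, -1.0]]
wrist_force: [1.0, -0.5, 0.6]
gripper_width: 0.172
gripper_force: 0.0
```

drive_tool:
  rows:
    - {"tx":0,"ty":0,"tz":0,"ax":0,"ay":0,"az":0,"claw":0.5}
    - {"tx":0,"ty":0,"tz":0,"ax":0,"ay":0,"az":0,"claw":0.5}
    - {"tx":0,"ty":0,"tz":0,"ax":0,"ay":0,"az":0,"claw":0.5}
    - {"tx":0,"ty":0,"tz":0,"ax":0,"ay":0,"az":0,"claw":0.5}

```text
time_s: 4.62
tcp_pos: [0.4511, 0.0594, 0.0571]
ee_rot: [[0.071, -0.997, 0.0], [-0.997, -0.071, 0.0], [-0.0, -0.0, -1.0]]
wrist_force: [-2.0, 0.6, 5.8]
gripper_width: 0.134
gripper_force: 30.0
```

drive_tool:
  rows:
    - {"tx":0,"ty":0,"tz":0,"ax":0,"ay":0,"az":0.1,"claw":0.5}
    - {"tx":0,"ty":0,"tz":0,"ax":0,"ay":0,"az":0.1,"claw":0.5}
    - {"tx":0,"ty":0,"tz":0,"ax":0,"ay":0,"az":0.1,"claw":0.5}
    - {"tx":0,"ty":0,"tz":0,"ax":0,"ay":0,"az":0.1,"claw":0.5}
    - {"tx":0,"ty":0,"tz":0,"ax":0,"ay":0,"az":0.1,"claw":0.5}

```text
time_s: 5.03
tcp_pos: [0.4511, 0.0594, 0.0572]
ee_rot: [[-0.42, -0.908, 0.0], [-0.908, 0.42, -0.0], [-0.0, -0.0, -1.0]]
wrist_force: [-2.0, 0.1, 5.3]
gripper_width: 0.131
gripper_force: 30.0
```

drive_tool:
  rows:
    - {"tx":0,"ty":0,"tz":0,"ax":0,"ay":0,"az":0.1,"claw":0.5}
    - {"tx":0,"ty":0,"tz":0,"ax":0,"ay":0,"az":0.1,"claw":0.5}
    - {"tx":0,"ty":0,"tz":0,"ax":0,"ay":0,"az":0.1,"claw":0.5}
    - {"tx":0,"ty":0,"tz":0,"ax":0,"ay":0,"az":0.1,"claw":0.5}
    - {"tx":0,"ty":0,"tz":0,"ax":0,"ay":0,"az":0.1,"claw":0.5}
    - {"tx":0,"ty":0,"tz":0,"ax":0,"ay":0,"az":0.1,"claw":0.5}
    - {"tx":0,"ty":0,"tz":0,"ax":0,"ay":0,"az":0.05,"claw":0.5}
    - {"tx":0,"ty":0,"tz":0,"ax":0,"ay":0,"az":0,"claw":0.5}
    - {"tx":0,"ty":0,"tz":0,"ax":0,"ay":0,"az":0,"claw":0.5}

```text
time_s: 5.78
tcp_pos: [0.4511, 0.0594, 0.0572]
ee_rot: [[-0.881, -0.472, 0.0], [-0.472, 0.881, 0.0], [-0.0, -0.0, -1.0]]
wrist_force: [-1.5, 0.1, 4.8]
gripper_width: 0.135
gripper_force: 30.0
```

drive_tool:
  rows:
    - {"tx":0,"ty":0,"tz":0,"ax":0,"ay":0,"az":0,"claw":4}
    - {"tx":0,"ty":0,"tz":0,"ax":0,"ay":0,"az":0,"claw":4}
    - {"tx":0,"ty":0,"tz":0,"ax":0,"ay":0,"az":0,"claw":4}
    - {"tx":0,"ty":0,"tz":0,"ax":0,"ay":0,"az":0,"claw":4}
    - {"tx":0,"ty":0,"tz":-2,"ax":0,"ay":0,"az":0,"claw":4}
    - {"tx":0,"ty":0,"tz":-4,"ax":0,"ay":0,"az":0,"claw":4}
    - {"tx":0,"ty":0,"tz":-4,"ax":0,"ay":0,"az":-0.12,"claw":4}
    - {"tx":0,"ty":0,"tz":-4,"ax":0,"ay":0,"az":-0.12,"claw":5}
    - {"tx":0,"ty":0,"tz":-4,"ax":0,"ay":0,"az":-0.12,"claw":6}
    - {"tx":0,"ty":0,"tz":-1,"ax":0,"ay":0,"az":-0.12,"claw":6}

```text
time_s: 6.62
tcp_pos: [0.454, 0.06, 0.2535]
ee_rot: [[-0.558, -0.83, 0.012], [-0.83, 0.558, 0.004], [-0.01, -0.008, -1.0]]
wrist_force: [0.5, 0.7, -0.3]
gripper_width: 0.607
gripper_force: 0.0
```

Run:
```python
from h import *
s=sense();C=cam("wrist",s); im,d=capture("wrist"); P=cloud(C,d);z=P[...,2]
near=np.hypot(P[...,0]-.451,P[...,1]-.0595)<.07
R=np.array([[.997,-.076],[.076,.997]])
for n,lo,hi in(("arm",.045,.053),("bar",.074,.084)):
    m=near&(z>lo)&(z<hi)
    v=(P[m][:,:2]-[.451,.0595])@R*1000
    print(n,m.sum(),v.mean(0).round(1),cv2.minAreaRect(v.astype(np.float32)))
a=np.load("top0.npz"); C=cam("top"); im=a["im"].astype(int);P=a["P"];z=P[...,2]
m=np.zeros(z.shape,bool); m[180:250,290:345]=True
for nm,q in(("holder",m&(z>.055)&(z<.1)),("wood",m&(abs(z-.026)<.012)&(im[...,0]-im[...,2]>60))):
    n,l,st,ce=cv2.connectedComponentsWithStats(q.astype(np.uint8),connectivity=8)
    for i in range(1,n):
        if st[i,4]>25:
            ys,xs=np.where(l==i); w=onplane(C,np.c_[xs,ys],.08 if nm=="holder" else .026)[:,:2]*1000
            print(nm,st[i],cv2.minAreaRect(w.astype(np.float32)))
```

```text
arm 715 [-14.  -14.3] ((6.969120025634766, -3.477619171142578), (67.84031677246094, 123.7968978881836), 82.0264663696289)
bar 433 [ 1.4 -0.3] ((21.17868995666504, 0.9834117889404297), (77.76851654052734, 22.031356811523438), 1.7176450490951538)
holder [307 202  16   7  69] ((508.016845703125, 339.9219055175781), (47.37051773071289, 13.116181373596191), 75.79387664794922)
holder [300 220  26  10 109] ((448.87579345703125, 348.9782409667969), (77.03057098388672, 12.418505668640137), 75.4499740600586)
wood [ 293  195   42   47 1077] ((479.4411315917969, 343.46844482421875), (105.66487121582031, 129.9976806640625), 75.85829162597656)
```

The keeper moved to the front. Now moving to the stand.

drive_tool:
  rows:
    - {"tx":0,"ty":0,"tz":0,"ax":0,"ay":0,"az":-0.12,"claw":6}
    - {"tx":0,"ty":0,"tz":0,"ax":0,"ay":0,"az":-0.12,"claw":6}
    - {"tx":0,"ty":0,"tz":0,"ax":0,"ay":0,"az":-0.12,"claw":6}

```text
time_s: 6.92
tcp_pos: [0.4504, 0.0592, 0.2458]
ee_rot: [[-0.232, -0.973, -0.001], [-0.973, 0.232, -0.0], [0.0, 0.001, -1.0]]
wrist_force: [0.4, -0.5, 0.2]
gripper_width: 0.682
gripper_force: 0.0
```

drive_tool:
  rows:
    - {"tx":-3.5,"ty":0.95,"tz":0,"ax":0,"ay":0,"az":0,"claw":6}
    - {"tx":-3.5,"ty":0.95,"tz":0,"ax":0,"ay":0,"az":0,"claw":6}
    - {"tx":-3.5,"ty":0.95,"tz":0,"ax":0,"ay":0,"az":0,"claw":6}
    - {"tx":-3.5,"ty":0.95,"tz":0,"ax":0,"ay":0,"az":0,"claw":6}
    - {"tx":-3.5,"ty":0.95,"tz":0,"ax":0,"ay":0,"az":0,"claw":6}
    - {"tx":-3.5,"ty":0.95,"tz":0,"ax":0,"ay":0,"az":0,"claw":6}
    - {"tx":-3.5,"ty":0.95,"tz":0,"ax":0,"ay":0,"az":0,"claw":6}
    - {"tx":-3.5,"ty":0.95,"tz":0,"ax":0,"ay":0,"az":0,"claw":6}
    - {"tx":0,"ty":0,"tz":0,"ax":0,"ay":0,"az":0,"claw":6}
    - {"tx":0,"ty":0,"tz":0,"ax":0,"ay":0,"az":0,"claw":6}

```text
time_s: 7.75
tcp_pos: [0.4426, 0.3507, 0.2446]
ee_rot: [[-0.235, -0.972, -0.002], [-0.972, 0.235, -0.002], [0.003, 0.002, -1.0]]
wrist_force: [0.4, 0.2, 0.3]
gripper_width: 0.692
gripper_force: 0.0
```

Run:
```python
from h import *
s=sense();C=cam("wrist",s); im,d=capture("wrist"); P=cloud(C,d);z=P[...,2]; cv2.imwrite("pics/w3.png",im[:,:,::-1]);np.savez("w3.npz",im=im,P=P)
m=(z>.068)&(z<.095)&(np.hypot(P[...,0]-.479,P[...,1]-.343)<.09)
n,l,st,ce=cv2.connectedComponentsWithStats(m.astype(np.uint8),connectivity=8)
for i in range(1,n):
    if st[i,4]>60:
        v=P[l==i]; print(st[i],v.mean(0),v[:,2].max(),cv2.minAreaRect((v[:,:2]*1000).astype(np.float32)))
print(s["tcp_pos"],s["ee_rot"])
```

```text
[309 140   9  80 715] [0.44677797 0.34672427 0.07880907] 0.08121776174787704 ((447.0657043457031, 347.669921875), (79.3860855102539, 8.117107391357422), 76.1928482055664)
[247 161  13  49 496] [0.50617197 0.33792726 0.07810724] 0.08140427950375301 ((506.9873352050781, 338.67919921875), (47.379539489746094, 9.599595069885254), 75.90471649169922)
[0.44260448 0.35066379 0.24461066] [[-0.23538855 -0.97189879 -0.00223064]
 [-0.97189724  0.23539361 -0.00236751]
 [ 0.00282605  0.00161067 -0.99999471]]
```

View pics/w3.png

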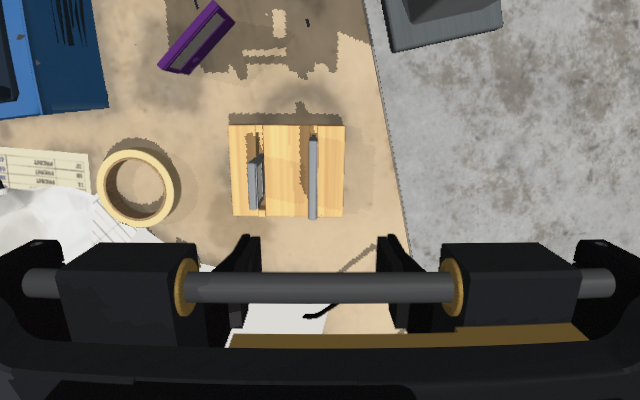

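The view shows the wide holder's top edge at columns 309–317, rows 140–220, between the open fingers' planes, and the narrow one at column 255. The correction is small, so I descend and grip.

drive_tool:
  rows:
    - {"tx":0.2,"ty":-0.5,"tz":0,"ax":0,"ay":0,"az":0,"claw":4}
    - {"tx":0,"ty":0,"tz":3,"ax":0,"ay":0,"az":0,"claw":4}
    - {"tx":0,"ty":0,"tz":3.5,"ax":0,"ay":0,"az":0,"claw":4}
    - {"tx":0,"ty":0,"tz":3.5,"ax":0,"ay":0,"az":0,"claw":4}
    - {"tx":0,"ty":0,"tz":3.5,"ax":0,"ay":0,"az":0,"claw":4}
    - {"tx":0,"ty":0,"tz":3,"ax":0,"ay":0,"az":0,"claw":4}
    - {"tx":0,"ty":0,"tz":2.3,"ax":0,"ay":0,"az":0,"claw":4}
    - {"tx":0,"ty":0,"tz":1,"ax":0,"ay":0,"az":0,"claw":4}
    - {"tx":0,"ty":0,"tz":0,"ax":0,"ay":0,"az":0,"claw":4}

```text
time_s: 8.55
tcp_pos: [0.4471, 0.3437, 0.0465]
ee_rot: [[-0.239, -0.971, -0.003], [-0.971, 0.239, -0.004], [0.005, 0.002, -1.0]]
wrist_force: [-0.5, -0.5, 0.4]
gripper_width: 0.459
gripper_force: 0.0
```

drive_tool:
  rows:
    - {"tx":0,"ty":0,"tz":0,"ax":0,"ay":0,"az":0,"claw":0}
    - {"tx":0,"ty":0,"tz":0,"ax":0,"ay":0,"az":0,"claw":0}
    - {"tx":0,"ty":0,"tz":0,"ax":0,"ay":0,"az":0,"claw":0}
    - {"tx":0,"ty":0,"tz":0,"ax":0,"ay":0,"az":0,"claw":0}
    - {"tx":0,"ty":0,"tz":0,"ax":0,"ay":0,"az":0,"claw":0}
    - {"tx":0,"ty":0,"tz":0,"ax":0,"ay":0,"az":0,"claw":0}
    - {"tx":0,"ty":0,"tz":0,"ax":0,"ay":0,"az":0,"claw":0}
    - {"tx":0,"ty":0,"tz":0,"ax":0,"ay":0,"az":0,"claw":0}
    - {"tx":0,"ty":0,"tz":0,"ax":0,"ay":0,"az":0,"claw":0}

```text
time_s: 9.3
tcp_pos: [0.448, 0.3466, 0.0492]
ee_rot: [[-0.236, -0.972, 0.001], [-0.972, 0.236, 0.001], [-0.001, -0.001, -1.0]]
wrist_force: [-1.4, -1.2, 6.3]
gripper_width: 0.09
gripper_force: 30.0
```

drive_tool:
  rows:
    - {"tx":0,"ty":0,"tz":-1,"ax":0,"ay":0,"az":0,"claw":0}
    - {"tx":0,"ty":0,"tz":-2,"ax":0,"ay":0,"az":0,"claw":0}
    - {"tx":0,"ty":0,"tz":-3,"ax":0,"ay":0,"az":0,"claw":0}
    - {"tx":0,"ty":0,"tz":-3,"ax":0,"ay":0,"az":0,"claw":0}
    - {"tx":0,"ty":0,"tz":-3,"ax":0,"ay":0,"az":0,"claw":0}
    - {"tx":0,"ty":0,"tz":-3,"ax":0,"ay":0,"az":-0.1,"claw":0}
    - {"tx":0,"ty":0,"tz":0,"ax":0,"ay":0,"az":-0.1,"claw":0}
    - {"tx":0,"ty":0,"tz":0,"ax":0,"ay":0,"az":-0.11,"claw":0}

```text
time_s: 9.97
tcp_pos: [0.4483, 0.347, 0.2012]
ee_rot: [[0.076, -0.997, 0.003], [-0.997, -0.076, 0.004], [-0.004, -0.003, -1.0]]
wrist_force: [-0.3, -0.4, -1.1]
gripper_width: 0.091
gripper_force: 30.0
```

drive_tool:
  rows:
    - {"tx":3.4,"ty":0.2,"tz":0,"ax":0,"ay":0,"az":0,"claw":0}
    - {"tx":3.4,"ty":0.2,"tz":0,"ax":0,"ay":0,"az":0,"claw":0}
    - {"tx":3.4,"ty":0.2,"tz":0,"ax":0,"ay":0,"az":0,"claw":0}
    - {"tx":3.4,"ty":0.2,"tz":0,"ax":0,"ay":0,"az":0,"claw":0}
    - {"tx":3.4,"ty":0.2,"tz":0,"ax":0,"ay":0,"az":0,"claw":0}
    - {"tx":3.4,"ty":0.2,"tz":0,"ax":0,"ay":0,"az":0,"claw":0}
    - {"tx":3.4,"ty":0.2,"tz":0,"ax":0,"ay":0,"az":0,"claw":0}
    - {"tx":0,"ty":0,"tz":0,"ax":0,"ay":0,"az":0,"claw":0}
    - {"tx":0,"ty":0,"tz":0,"ax":0,"ay":0,"az":0,"claw":0}

```text
time_s: 10.72
tcp_pos: [0.4503, 0.1063, 0.1988]
ee_rot: [[0.068, -0.998, -0.0], [-0.998, -0.068, 0.0], [-0.0, 0.0, -1.0]]
wrist_force: [0.2, 0.7, -0.7]
gripper_width: 0.092
gripper_force: 30.0
```

Run:
```python
from h import *
s=sense();C=cam("wrist",s); im,d=capture("wrist"); P4=cloud(C,d); cv2.imwrite("pics/w4.png",im[:,:,::-1])
print(s["tcp_pos"],s["ee_rot"][:,1],s["joints"])
P2=np.load("w2.npz")["P"]
th=np.deg2rad(4.3);R=np.array([[np.cos(th),-np.sin(th)],[np.sin(th),np.cos(th)]]); O=np.array([.4573,-.0253])
for nm,P in(("w2",P2),("w4",P4)):
    q=(P[...,:2]-O)@R*1000; z=P[...,2]*1000
    near=(abs(q[...,0])<40)&(abs(q[...,1])<140)
    # lip top / slot by y band
    for y0 in range(-55,66,15):
        b=near&(abs(q[...,1]-y0)<5)
        x=q[...,0]
        lip=x[b&(z>40.5)&(z<46)&(x<0)]; deep=x[b&(z<30)&(z>9)&(abs(x)<10)]; 
        pc=lambda v:np.percentile(v,[2,98]).round(1) if len(v)>5 else None
        print(nm,y0,"lip",pc(lip),"deep",pc(deep),len(deep))
    y=q[...,1]; dp=near&(abs(q[...,0])<2.5)&(z<38)&(z>8); print("deep y",np.percentile(y[dp],[0,1,99,100]).round(1) if dp.any() else None)
    a=near&(z>74)&(z<84)&(abs(y-85)<25); v=q[a]; print("bar",cv2.minAreaRect(v.astype(np.float32)) if len(v) else None)
```

```text
[0.4503019  0.10625993 0.198751  ] [-9.97696809e-01 -6.78311986e-02  7.02136473e-05] [ 3.34730872e+01  7.29591355e+00 -2.34558442e+01 -1.61675247e-02
 -5.92449817e+01 -2.95753926e+01]
w2 -55 lip [-11.6  -8.6] deep None 0
w2 -40 lip [-11.6  -7.7] deep [-3.5  4. ] 103
w2 -25 lip [-11.6  -8.4] deep [-2.4  4.1] 52
w2 -10 lip [-11.6  -8.3] deep [-2.4  4.1] 64
w2 5 lip [-11.6  -7.6] deep [-2.3  4.1] 59
w2 20 lip [-11.6  -8.3] deep [-2.2  4. ] 41
w2 35 lip [-11.7  -7.5] deep None 0
w2 50 lip [-11.7  -8.5] deep None 0
w2 65 lip [-11.6  -6.5] deep [-9.8  8.2] 12
deep y [-52.4 -51.9  22.3  22.3]
bar ((-0.10756635665893555, 85.31127166748047), (35.73240661621094, 10.790643692016602), 89.35209655761719)
w4 -55 lip None deep None 0
w4 -40 lip None deep [-3.6  3.8] 33
w4 -25 lip [-11.7  -7.4] deep [-4.3  4. ] 74
w4 -10 lip [-10.9  -7.3] deep [-4.2  3.9] 81
w4 5 lip [-11.7  -7.4] deep [-4.2  2.3] 77
w4 20 lip [-11.7  -8.2] deep [-4.2  2.4] 77
w4 35 lip [-11.8  -8.2] deep [-4.1  3.5] 92
w4 50 lip [-11.8  -7.3] deep None 0
w4 65 lip [-27.8  -1.2] deep [-7.4  7.3] 17
deep y [-38.  -37.2  52.7  69.2]
bar ((-0.13198375701904297, 85.3426284790039), (35.99761962890625, 12.234350204467773), 23.970643997192383)
```

View pics/w4.png

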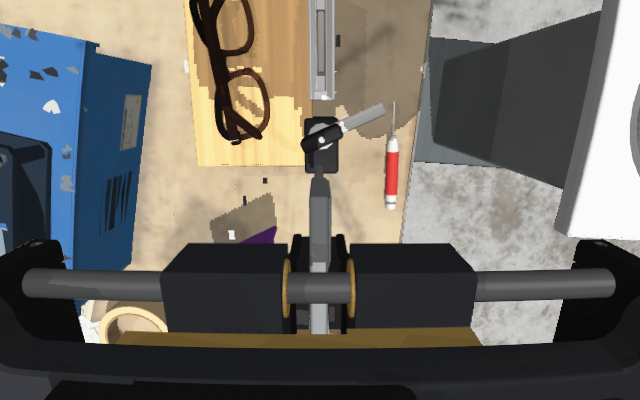

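The view shows the keeper arm swung out to the front ((340,130) to (382,108)), clear of the slot. The holder is hanging upright in the grip at column 318. Now measuring the holder's pose in the hand.

Run:
```python
from h import *
s=sense();C=cam("wrist",s); im,d=capture("wrist"); P=cloud(C,d)
q=(P-s["tcp_pos"])@np.array(s["ee_rot"])*1000
m=np.zeros(d.shape,bool); m[165:240,300:340]=True
m&=(d>0)&(abs(q[...,1])<12)&(q[...,2]<60)
v=q[m]; print(len(v),np.percentile(v,[1,50,99],axis=0).round(1))
for lo in range(10,50,5):
    b=m&(abs(q[...,0]-lo)<2.5); print(lo,b.sum(), np.percentile(q[b],[2,50,98],axis=0)[:,1:].round(1).tolist() if b.sum()>5 else None)
th=np.deg2rad(4.3);O=np.array([.4573,-.0253]); print("to slot, tool cm:",(np.r_[O,0]-s["tcp_pos"])@np.array(s["ee_rot"])*100)
```

```text
1509 [[  9.1  -7.5 -31. ]
 [ 33.3   0.9 -28.9]
 [ 38.7   9.5  36. ]]
10 72 [[-9.0, -6.2], [6.6, -1.6], [10.6, 1.2]]
15 0 None
20 118 [[-3.2, -30.8], [1.3, -29.6], [5.6, -27.2]]
25 254 [[-3.2, -31.0], [0.9, -29.6], [5.5, -27.6]]
30 260 [[-3.6, -31.0], [0.9, -29.7], [5.5, -27.6]]
35 324 [[-3.6, -30.9], [1.3, -29.6], [5.4, 6.5]]
40 481 [[-3.1, -29.8], [0.5, -10.8], [4.8, 37.4]]
45 0 None
to slot, tool cm: [13.28585788  0.26004499 19.87061881]
```

drive_tool:
  rows:
    - {"tx":3.4,"ty":0.05,"tz":0,"ax":0,"ay":0,"az":-0.006,"claw":0}
    - {"tx":3.4,"ty":0.05,"tz":0,"ax":0,"ay":0,"az":0,"claw":0}
    - {"tx":3.4,"ty":0.05,"tz":0,"ax":0,"ay":0,"az":0,"claw":0}
    - {"tx":3.2,"ty":0.05,"tz":2,"ax":0,"ay":0,"az":0,"claw":0}
    - {"tx":0,"ty":0,"tz":3,"ax":0,"ay":0,"az":0,"claw":0}
    - {"tx":0,"ty":0,"tz":3,"ax":0,"ay":0,"az":0,"claw":0}
    - {"tx":0,"ty":0,"tz":2,"ax":0,"ay":0,"az":0,"claw":0}
    - {"tx":0,"ty":0,"tz":0.5,"ax":0,"ay":0,"az":0,"claw":0}
    - {"tx":0,"ty":0,"tz":0,"ax":0,"ay":0,"az":0,"claw":0}
    - {"tx":0,"ty":0,"tz":0,"ax":0,"ay":0,"az":0,"claw":0}

```text
time_s: 11.65
tcp_pos: [0.4599, -0.025, 0.0943]
ee_rot: [[0.079, -0.997, 0.001], [-0.997, -0.079, -0.0], [0.0, -0.001, -1.0]]
wrist_force: [0.3, 1.2, -1.0]
gripper_width: 0.088
gripper_force: 30.0
```

Run:
```python
from h import *
s=sense(); O=np.array([.4573,-.0253])
print(s["tcp_pos"],s["wrist_force"],s["ee_rot"][:,1],"to slot cm",(np.r_[O,0]-s["tcp_pos"])@np.array(s["ee_rot"])*100)
```

```text
[ 0.4599436  -0.0250441   0.09427588] [ 0.29908504  1.20167405 -1.02663932] [-0.99688639 -0.07884086 -0.00128009] to slot cm [2.62831714e-03 2.77622163e-01 9.42724097e+00]
```

drive_tool:
  rows:
    - {"tx":0.1,"ty":0.23,"tz":0,"ax":0,"ay":0,"az":0,"claw":0}
    - {"tx":0,"ty":0,"tz":0.3,"ax":0,"ay":0,"az":0,"claw":0}
    - {"tx":0,"ty":0,"tz":0.3,"ax":0,"ay":0,"az":0,"claw":0}
    - {"tx":0,"ty":0,"tz":0.3,"ax":0,"ay":0,"az":0,"claw":0}
    - {"tx":0,"ty":0,"tz":0.3,"ax":0,"ay":0,"az":0,"claw":0}
    - {"tx":0,"ty":0,"tz":0,"ax":0,"ay":0,"az":0,"claw":0}
    - {"tx":0,"ty":0,"tz":0,"ax":0,"ay":0,"az":0,"claw":0}

```text
time_s: 12.23
tcp_pos: [0.4564, -0.0272, 0.0814]
ee_rot: [[0.077, -0.997, -0.0], [-0.997, -0.077, -0.0], [0.0, 0.001, -1.0]]
wrist_force: [-0.4, -0.3, -0.6]
gripper_width: 0.089
gripper_force: 30.0
```

drive_tool:
  rows:
    - {"tx":0,"ty":-0.1,"tz":0,"ax":0,"ay":0,"az":0,"claw":0}
    - {"tx":0,"ty":0,"tz":0.2,"ax":0,"ay":0,"az":0,"claw":0}
    - {"tx":0,"ty":0,"tz":0.2,"ax":0,"ay":0,"az":0,"claw":0}
    - {"tx":0,"ty":0,"tz":0.2,"ax":0,"ay":0,"az":0,"claw":0}
    - {"tx":0,"ty":0,"tz":0,"ax":0,"ay":0,"az":0,"claw":0}

```text
time_s: 12.65
tcp_pos: [0.4572, -0.0271, 0.0751]
ee_rot: [[0.077, -0.997, -0.001], [-0.997, -0.077, -0.0], [0.0, 0.001, -1.0]]
wrist_force: [0.0, -0.4, -2.0]
gripper_width: 0.086
gripper_force: 30.0
```

drive_tool:
  rows:
    - {"tx":0,"ty":0,"tz":0.2,"ax":0,"ay":0,"az":0,"claw":0}
    - {"tx":0,"ty":0,"tz":0.2,"ax":0,"ay":0,"az":0,"claw":0}
    - {"tx":0,"ty":0,"tz":0.2,"ax":0,"ay":0,"az":0,"claw":0}
    - {"tx":0,"ty":0,"tz":0.2,"ax":0,"ay":0,"az":0,"claw":0}
    - {"tx":0,"ty":0,"tz":0,"ax":0,"ay":0,"az":0,"claw":0}

```text
time_s: 13.07
tcp_pos: [0.4573, -0.0271, 0.0671]
ee_rot: [[0.077, -0.997, -0.001], [-0.997, -0.077, -0.0], [0.0, 0.001, -1.0]]
wrist_force: [0.2, 0.4, -0.8]
gripper_width: 0.092
gripper_force: 30.0
```

Bottom is at about 24 mm with no contact forces: it is in the slot. Next it meets the spring.

drive_tool:
  rows:
    - {"tx":0,"ty":0,"tz":0.2,"ax":0,"ay":0,"az":0,"claw":0}
    - {"tx":0,"ty":0,"tz":0.2,"ax":0,"ay":0,"az":0,"claw":0}
    - {"tx":0,"ty":0,"tz":0.1,"ax":0,"ay":0,"az":0,"claw":0}
    - {"tx":0,"ty":0,"tz":0,"ax":0,"ay":0,"az":0,"claw":0}
    - {"tx":0,"ty":0,"tz":0,"ax":0,"ay":0,"az":0,"claw":0}

```text
time_s: 13.48
tcp_pos: [0.4577, -0.027, 0.0628]
ee_rot: [[0.077, -0.997, 0.0], [-0.997, -0.077, -0.0], [0.0, -0.0, -1.0]]
wrist_force: [-0.6, 0.3, 1.8]
gripper_width: 0.088
gripper_force: 30.0
```

drive_tool:
  rows:
    - {"tx":0,"ty":0,"tz":0.1,"ax":0,"ay":0,"az":0,"claw":0}
    - {"tx":0,"ty":0,"tz":0.1,"ax":0,"ay":0,"az":0,"claw":0}
    - {"tx":0,"ty":0,"tz":0,"ax":0,"ay":0,"az":0,"claw":0}
    - {"tx":0,"ty":0,"tz":0,"ax":0,"ay":0,"az":0,"claw":0}

```text
time_s: 13.82
tcp_pos: [0.4577, -0.027, 0.0607]
ee_rot: [[0.077, -0.997, 0.0], [-0.997, -0.077, -0.0], [0.0, -0.0, -1.0]]
wrist_force: [-0.8, -0.0, 3.7]
gripper_width: 0.09
gripper_force: 30.0
```

drive_tool:
  rows:
    - {"tx":0,"ty":0,"tz":0.1,"ax":0,"ay":0,"az":0,"claw":0}
    - {"tx":0,"ty":0,"tz":0.1,"ax":0,"ay":0,"az":0,"claw":0}
    - {"tx":0,"ty":0,"tz":0.1,"ax":0,"ay":0,"az":0,"claw":0}
    - {"tx":0,"ty":0,"tz":0,"ax":0,"ay":0,"az":0,"claw":0}
    - {"tx":0,"ty":0,"tz":0,"ax":0,"ay":0,"az":0,"claw":0}

```text
time_s: 14.23
tcp_pos: [0.4578, -0.027, 0.0578]
ee_rot: [[0.077, -0.997, 0.0], [-0.997, -0.077, -0.0], [0.0, -0.0, -1.0]]
wrist_force: [-0.8, -0.4, 5.6]
gripper_width: 0.089
gripper_force: 30.0
```

drive_tool:
  rows:
    - {"tx":0,"ty":0,"tz":0.05,"ax":0,"ay":0,"az":0,"claw":0}
    - {"tx":0,"ty":0,"tz":0.05,"ax":0,"ay":0,"az":0,"claw":0}
    - {"tx":0,"ty":0,"tz":0,"ax":0,"ay":0,"az":0,"claw":0}
    - {"tx":0,"ty":0,"tz":0,"ax":0,"ay":0,"az":0,"claw":0}

```text
time_s: 14.57
tcp_pos: [0.4578, -0.027, 0.0572]
ee_rot: [[0.077, -0.997, 0.0], [-0.997, -0.077, -0.0], [0.0, -0.0, -1.0]]
wrist_force: [-1.0, 0.1, 9.0]
gripper_width: 0.088
gripper_force: 30.0
```

drive_tool:
  rows:
    - {"tx":0,"ty":0,"tz":0.05,"ax":0,"ay":0,"az":0,"claw":0}
    - {"tx":0,"ty":0,"tz":0.05,"ax":0,"ay":0,"az":0,"claw":0}
    - {"tx":0,"ty":0,"tz":0,"ax":0,"ay":0,"az":0,"claw":0}
    - {"tx":0,"ty":0,"tz":0,"ax":0,"ay":0,"az":0,"claw":0}

```text
time_s: 14.9
tcp_pos: [0.458, -0.027, 0.0572]
ee_rot: [[0.078, -0.997, 0.001], [-0.997, -0.078, -0.0], [0.0, -0.001, -1.0]]
wrist_force: [-5.4, 0.3, 16.5]
gripper_width: 0.088
gripper_force: 30.0
```

Run:
```python
from h import *
s=sense();C=cam("wrist",s); im,d=capture("wrist"); P=cloud(C,d); cv2.imwrite("pics/w5.png",im[:,:,::-1])
q=(P-s["tcp_pos"])@np.array(s["ee_rot"])*1000
m=(d>0)&(abs(q[...,1])<6)&(q[...,0]>18)&(q[...,0]<38)&(q[...,2]<-15)&(q[...,2]>-40)
print(m.sum(),np.percentile(q[m],[2,50,98],axis=0).round(1),np.median(P[m][:,2])); print(s["wrist_force"],s["tcp_pos"])
```

```text
1068 [[ 18.4  -3.6 -31. ]
 [ 28.7   0.9 -29.7]
 [ 37.7   5.4 -24.5]] 0.08683499723880894
[-5.36720038  0.2757661  16.46701827] [ 0.45797037 -0.02700898  0.05715805]
```

View pics/w5.png

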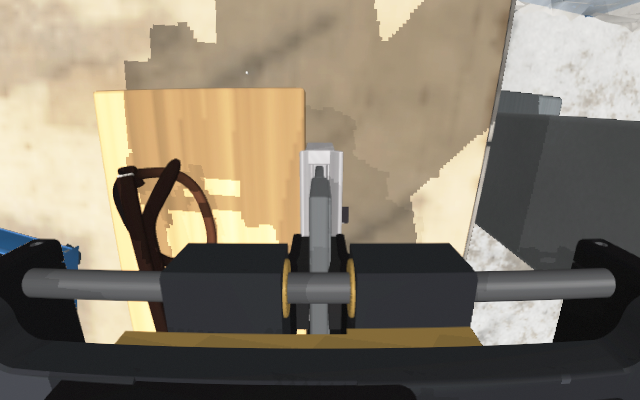

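The view shows the holder seated in the slot at (318,190), with no slip in the grip and a hard stop at floor height. Handing in while pressing.

```bash
python3 -c "
from station import finish_job; print(finish_job())"
```

```text
the job is handed in; nothing more can be done
None
```

I turned the keeper about 1.15 rad clear of the slot, pushed the wide holder down to a hard stop at floor height, and handed the job in with the arm still gripping it and pressing at about 16 N. I didn't touch the narrow holder, spectacles, tape or screwdriver, and the run took about 15 s; no verdict came back.

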